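# Load the parts canister, close it with its nested lids, lift off the outer lid

## Task

Stand the loose spacer plate on edge in the empty slot of the round canister, then carry the two nested lids over by the inner lid's black knob, lower them together (no dropping) until fully seated on the canister, and let go. Then lift the outer lid off alone, leaving the inner lid seated and undisturbed. Finish while still holding the outer lid level and still, wholly above the knob and touching nothing else, with the other plate, carton, oil filter and bearing left where they are.

Things in the scene. Friction and masses are not known exactly. Their poses are not given: they have to be found in the camera images.
- tin: Round open steel canister bolted to the bench: outer diameter 138 mm, inner 130, height 84. Origin: centre of its underside. On its floor (6 up) two slots run along its x, centred at y = +22 (empty) and -22 (stored plate). Each is 12 wide between plastic ribs whose tops are 32 up, and 67 long between end stops. Plates in both slots stand 36 apart, face to face.
- free_slot (a point): Centre of the floor of the canister's empty slot, 6 mm above the canister's underside; axes as the canister (slot along x, 12 wide along y). A loaded plate stands with its lower edge here.
- rim (a point): Centre of the canister's mouth, on its axis at rim height, 84 mm above its underside.
- plate: Loose aluminium spacer plate to load: 58 mm long (x), 8 thick (y), 62 high (z), about 0.1 kg, both faces alike. Origin: middle of its lower edge. Starts upright in the wooden stand. In the canister its top edge is 68 above the canister's underside, 16 below the rim.
- stored_plate: An identical plate already standing in the canister's other slot (y = -22 mm). Origin: middle of its lower edge.
- stand: Wooden stand fixed to the bench, 80 mm (x) by 50 (y), 34 high, with one slot along x, 12 wide, floor 12 above the bench; the loose plate starts in it with 40 of its height showing. Origin: centre of the underside.
- inner_lid: Loose aluminium inner lid, about 0.16 kg. Origin: centre of underside. Plug diameter 120 mm (chamfered foot), 10 high, goes into the canister; on it a flange, diameter 138, 5 thick, rests on the rim; on that an upright black cylinder knob, diameter 22, top 78 above the origin. Seated: origin 74 above the canister's underside. Lifted by the knob, it carries the outer lid.
- outer_lid: Loose steel outer lid, about 0.16 kg, resting on the inner lid's flange. Origin: on axis, underside of top plate, 15 mm above the inner lid's origin when nested. Top plate diameter 154, 5 thick; skirt inner diameter 146, to 11 below origin; collar outer diameter 44, bore 34, from 5 to 31 above origin. The knob stands through the bore, its top 63 above this origin: raise 74 to clear it.
- carton: Bystander: cardboard carton 70 x 100 x 60 mm high. Origin: centre of the underside.
- oil_filter: Bystander: white screw-on oil filter, diameter 72 mm, 80 high. Origin: centre of the underside.
- bearing: Bystander: steel bearing ring, diameter 62 mm, 18 high, lying flat. Origin: centre of the underside.

How it is judged (in metres and radians):
On the way, in this order (a step that is already met when the one before it is completed fails the run):
1. the loose plate stands on edge in the canister's empty slot, let go (y of plate in the frame of tin between 0.016 and 0.028 m and x of plate in the frame of tin between -0.012 and 0.012 m and z of plate in the frame of tin below 0.012 m and angle between plate's own z axis and vertical below 0.25 rad and angle between the y axis of plate and the y axis of tin, either way round below 0.3 rad and contact force between plate and the fingers below 0.1 N), for 0.2 s.
2. the lids, still nested, are lifted by the inner lid's knob (horizontal distance between outer_lid and inner_lid below 0.008 m and z of outer_lid in the frame of inner_lid below 0.019 m and angle between outer_lid's own z axis and vertical below 0.08 rad and height (world z) of inner_lid above 0.03 m and contact force between inner_lid and the fingers above 0.5 N), for 0.2 s.
3. both lids, still nested, are seated on the canister, knob let go (horizontal distance between inner_lid and tin below 0.008 m and z of inner_lid in the frame of tin between 0.07 and 0.078 m and angle between inner_lid's own z axis and vertical below 0.06 rad and horizontal distance between outer_lid and inner_lid below 0.008 m and z of outer_lid in the frame of inner_lid below 0.019 m and angle between outer_lid's own z axis and vertical below 0.08 rad and contact force between inner_lid and the fingers below 0.1 N), for 0.2 s.
4. the outer lid is lifted off above the knob, the inner lid still seated (horizontal distance between inner_lid and tin below 0.008 m and z of inner_lid in the frame of tin between 0.07 and 0.078 m and angle between inner_lid's own z axis and vertical below 0.06 rad and z of outer_lid in the frame of inner_lid above 0.087 m and contact force between outer_lid and the fingers above 0.5 N), for 0.2 s.
At the end, for the whole second after the job is handed in: Outer lid gripped, still, level (11 deg), 72 mm or more above its nested height, touching neither inner lid nor canister; inner lid seated (8 mm off axis, 4 mm height, 3.4 deg), untouched; both plates in their slots (12 mm along, 6 mm across, tilt 14 deg); bystanders within 20 mm (all of step 4 and y of plate in the frame of tin between 0.016 and 0.028 m and x of plate in the frame of tin between -0.012 and 0.012 m and z of each of plate, stored_plate in the frame of tin below 0.012 m and angle between each of plate, stored_plate's own z axis and vertical below 0.25 rad and angle between the y axis of each of plate, stored_plate and the y axis of tin, either way round below 0.3 rad and y of stored_plate in the frame of tin between -0.028 and -0.016 m and x of stored_plate in the frame of tin between -0.012 and 0.012 m and height (world z) of outer_lid above 0.161 m and angle between outer_lid's own z axis and vertical below 0.2 rad and contact force between outer_lid and inner_lid below 0.05 N and contact force between outer_lid and tin below 0.05 N and contact force between inner_lid and the fingers below 0.05 N and linear speed of outer_lid below 0.03 m/s); the arm keeps its last pose, push and grip.
It fails at once if the outer lid is taken more than 25 mm up off the inner lid while the inner lid is not seated on the canister (z of outer_lid in the frame of inner_lid above 0.04 m and not (horizontal distance between inner_lid and tin below 0.008 m and z of inner_lid in the frame of tin between 0.07 and 0.078 m and angle between inner_lid's own z axis and vertical below 0.06 rad)).
It fails at once if the lids are let go more than 15 mm above their seat over the canister (horizontal distance between inner_lid and tin below 0.08 m and z of inner_lid in the frame of tin above 0.089 m and contact force between each of inner_lid, outer_lid and the fingers below 0.01 N).
It fails at once if a bystander is moved more than 20 mm (distance of any of carton, oil_filter, bearing from where it was at the start of the episode above 0.02 m).
It fails at once if the stored plate is moved more than 20 mm (distance of stored_plate from where it was at the start of the episode above 0.02 m).
It also fails if it takes over 70 s, if anything falls off the work surface, if the arm or the gripper's body presses on something with over 40 N, if the wrist force passes 120 N, or if a joint passes its speed limit or range.

## Robot

A 7-joint arm with a two-finger parallel gripper is mounted at the origin on the work surface. World frame = base frame: x ahead of the robot, y to its left, z up, the work surface at z = 0. Lengths are in mm, angles in rad, forces in N, time in s.
With the tool pointing down it reaches from about 400 to 925 mm from the base axis. Payload 5.6 kg.
Tool frame: the origin (TCP) lies at the very end of the fingers, on their centre line; the grasp point (between the pads) lies 19 mm behind it; z points along the fingers, y is the line along which they close (so a half turn about z gives the same grasp; the last joint's range is limited). The gripper opens to 85 mm and grips with 20 to 120 N. Pads are 22 mm wide; open, the fingers measure 114 mm over their backs; the gripper's body (76 mm by 85 mm) begins 54 mm behind the grasp point. The pads swing forward as they close: fully open they stand 13 mm farther back than shut.
Start: joints at [-1.185, 0.468, -0.012, 1.603, 0.006, 1.071, -0.056], TCP at [270.296, 591.141, 231.29] pointing down, gripper open.
Joint ranges: [-2.53, 2.53], [-0.31, 2.02], [-1.57, 1.55], [0.28, 2.44], [-1.29, 4.43], [0.15, 1.84], [-2.92, 2.92]. Speed limits (rad/s): [2.57, 2.57, 3.14, 3.14, 3.14, 3.14, 3.14].

## Interface

Orientations are given as a unit quaternion [w, x, y, z].
In Python, from workcell import arm gives the robot as it stands.
- The arm moves only by the tool jog_arm, never from a script. Its argument "moves" is a list of rows, each a list of 2 entries, a list of its own where there are three numbers: the shift along the tool's x, y, z in mm, then the turn about the tool's z in degrees. In form: [[[dx, dy, dz], roll], ...]. A call has 1 to 5 rows; each row is the pose to reach, as a shift and turn from the pose commanded when the call began, along the tool's axes at that moment; what a row does not reach only later rows make up. A row lasts 1/8 s, in which the tool goes at most 62.5 mm and 10.7 degrees, less where a joint would pass 70% of its speed; a pose out of reach is approached as far as the arm can. A call with a gripper value outside its range is refused whole. "gripper" is the opening, from 0 (shut) to 1 (fully open), set as the call begins (left out, the last holds). The fingers move at their own pace and stop on an object; "grip_force" is the grip in N (left out, the last holds). Time passes only in rows, so rows that repeat a pose let the fingers close. It gives the time, the measured TCP pose, the force, the opening and the grip force at its end, in the units of the state.
- arm.read_state(): the state, without advancing time (a new reading comes with each control period).
- arm.snapshot(name): name is "scene" or "top"; returns a dict with "img" (400x640x3 uint8, red, green, blue), "fx", "fy", "cx", "cy" (pixels), "origin" and "orientation" of the camera in the world. Camera axes: x right, y down, z forward; pixel columns grow to the right and rows downward; lengths in mm; the calibration is good to about 2 mm. A picture is of the moment at which its call begins. There is no depth.
- arm.hand_in(): hands the job in; it is judged then, once.
The state is a dict: "t": time; "q": joint angles; "qvel": joint speeds; "tau": joint torques, N m; "tool_pos": TCP position; "tool_rot": TCP orientation; "wrist_force": force on the tool from outside, world axes, zero at the start; "wrist_torque": the same for the moment, N m; "finger_gap": finger opening in mm; "grip_force": force on a finger pad.
Only numpy, scipy, OpenCV 4.12 (cv2) and the standard library are available. Lean on these libraries where they do the work, as an engineer would, in place of code of your own. Each camera call takes 0.05 s, during which the arm holds its last target. There are 200 camera calls.

## Working session

There is one attempt and no reset: what is moved stays moved. The work goes in short steps, Python scripts to look and compute and a tool call to move; the robot and the scene stay as the last step left them, time stands still between calls to the robot, and variables do not carry over. Pictures are saved under pics/ and viewed, at most 10 in all, crops included, and the job is handed in when it is done.

Besides the shell and the picture viewer there is one more tool, called after ">>>" as name([rows], argument=value, ...), one row to a line, values as JSON. jog_arm: Moves the arm, as the interface text tells. Its arguments: {"type":"object","properties":{"moves":{"type":"array"},"gripper":{"type":"number"},"grip_force":{"type":"number"}},"required":["moves"]}

```bash
mkdir -p pics; ls; cat > h.py <<'E'
import numpy as np, cv2, json
from scipy.spatial.transform import Rotation as R
def rot(q): return R.from_quat([q[1],q[2],q[3],q[0]])
def ray(c,u,v):
    d=np.array([(u-c['cx'])/c['fx'],(v-c['cy'])/c['fy'],1.]); d=rot(c['orientation']).apply(d)
    return np.array(c['origin'],float),d/np.linalg.norm(d)
def atz(c,u,v,z):
    o,d=ray(c,u,v); return o+d*(z-o[2])/d[2]
def tri(c1,p1,c2,p2):
    o1,d1=ray(c1,*p1);o2,d2=ray(c2,*p2)
    s=np.linalg.lstsq(np.c_[d1,-d2],o2-o1,rcond=None)[0]
    a,b=o1+s[0]*d1,o2+s[1]*d2
    return (a+b)/2,np.linalg.norm(a-b)
def proj(c,P):
    p=rot(c['orientation']).inv().apply(np.array(P,float)-np.array(c['origin']))
    return np.array([c['fx']*p[0]/p[2]+c['cx'],c['fy']*p[1]/p[2]+c['cy']])
def save(n,c):
    cv2.imwrite(f'pics/{n}.png',c['img'][:,:,::-1]); json.dump({k:np.asarray(v).tolist() for k,v in c.items() if k!='img'},open(f'pics/{n}.json','w'))
def load(n):
    return json.load(open(f'pics/{n}.json'))
E
python3 - <<'E'
from h import *
from workcell import arm
for n in('scene','top'):
    c=arm.snapshot(n); save(n+'0',c); print({k:v for k,v in c.items() if k!='img'})
print(arm.read_state())
E
```

```text
pics
{'fx': 379.98043207797537, 'fy': 379.98043207797537, 'cx': 326.8434050008557, 'cy': 199.8151380551312, 'origin': array([1248.87963474,  317.20340458,  547.80528184]), 'orientation': array([-0.2466567 ,  0.42460123,  0.76447765, -0.41766996])}
{'fx': 489.046454664297, 'fy': 489.046454664297, 'cx': 327.6621893088229, 'cy': 202.10969650380412, 'origin': array([ 507.7827991 ,  -65.35656407, 1111.28422879]), 'orientation': array([ 0.0284483 , -0.70241621,  0.71077343, -0.02456196])}
{'t': 0.1, 'q': array([-1.18501013,  0.468316  , -0.01161102,  1.60355581,  0.00599154,
        1.07140889, -0.05627881]), 'qvel': array([-6.85337220e-05, -1.68031106e-03,  6.19256492e-04, -2.27680854e-03,
       -3.24632603e-04, -1.73503011e-04,  1.20509855e-03]), 'tau': array([ 1.13280930e-03, -5.33512115e+01,  2.18235073e-02, -2.51963246e+01,
        1.15608334e-02,  4.28665153e-03, -3.36183655e-05]), 'tool_pos': array([270.08671559, 590.65909262, 230.40608912]), 'tool_rot': array([-1.23207300e-04,  2.12773868e-01,  9.77101119e-01, -8.17487422e-04]), 'wrist_force': array([0.59732366, 0.57298155, 0.33708674]), 'wrist_torque': array([-0.002047  , -0.02833451, -0.01569297]), 'grip_force': 0.0, 'finger_gap': 85.37708560410448}
```

View pics/scene0.png

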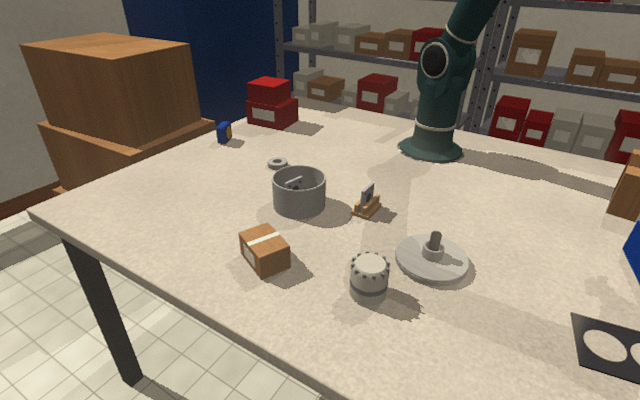

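View pics/top0.png

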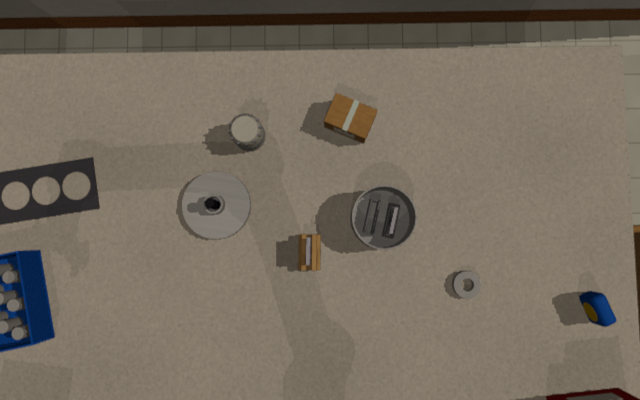

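The scene view shows the tin near (299,190), the stand and plate near (367,203), and the lids near (432,258) with the knob at (435,240). The top view shows the tin at (384,218), the plate at (309,252), and the lids at (215,205). I'll enlarge these to read them more closely.

```bash
python3 - <<'E'
from h import *
t=cv2.imread('pics/top0.png');s=cv2.imread('pics/scene0.png')
def crop(im,u0,v0,w,h,k):
    c=cv2.resize(im[v0:v0+h,u0:u0+w],None,fx=k,fy=k,interpolation=cv2.INTER_CUBIC)
    c=cv2.convertScaleAbs(c,alpha=1.5,beta=10)
    for u in range(u0,u0+w):
        if u%10==0: cv2.line(c,((u-u0)*k,0),((u-u0)*k,6),(0,0,255),1); cv2.putText(c,str(u),((u-u0)*k,16),0,.35,(0,0,255),1)
    for v in range(v0,v0+h):
        if v%10==0: cv2.line(c,(0,(v-v0)*k),(6,(v-v0)*k),(0,0,255),1); cv2.putText(c,str(v),(7,(v-v0)*k+4),0,.35,(0,0,255),1)
    return c
cv2.imwrite('pics/c1.png',crop(t,290,180,130,100,6))
cv2.imwrite('pics/c2.png',crop(s,265,155,130,75,6))
a=crop(t,175,165,80,80,5);b=crop(s,392,220,80,80,5)
cv2.imwrite('pics/c3.png',np.hstack([a,b]))
E
```

```text
(no output)
```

View pics/c1.png

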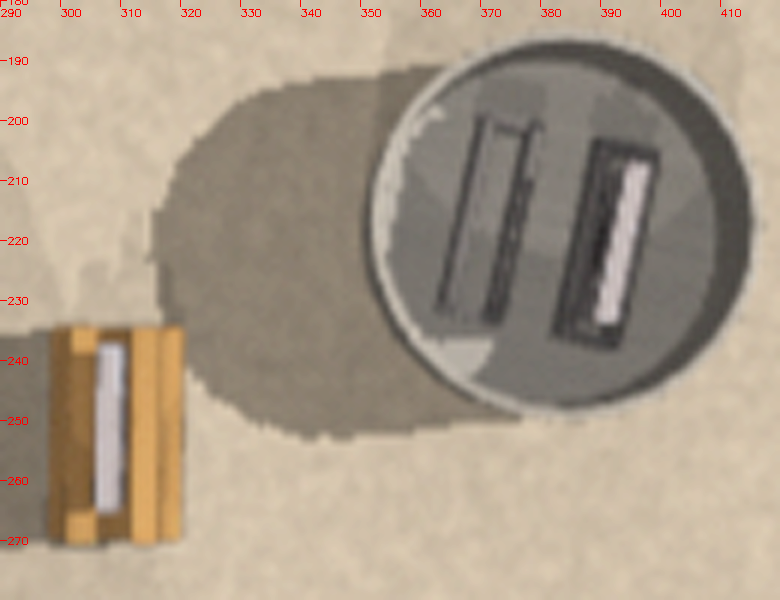

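View pics/c2.png

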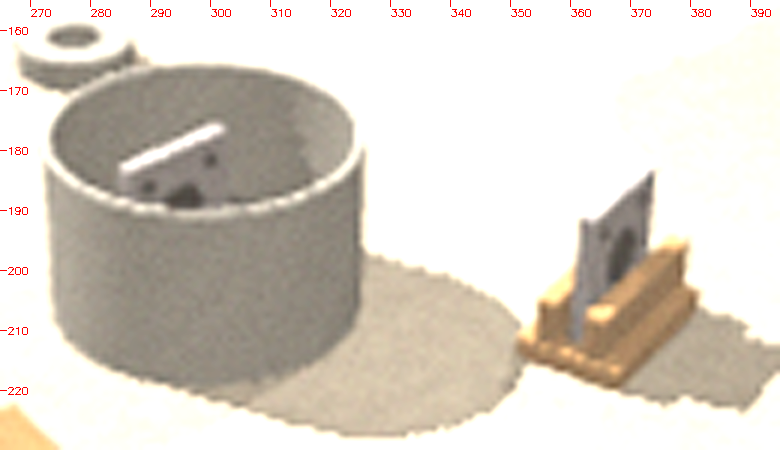

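View pics/c3.png

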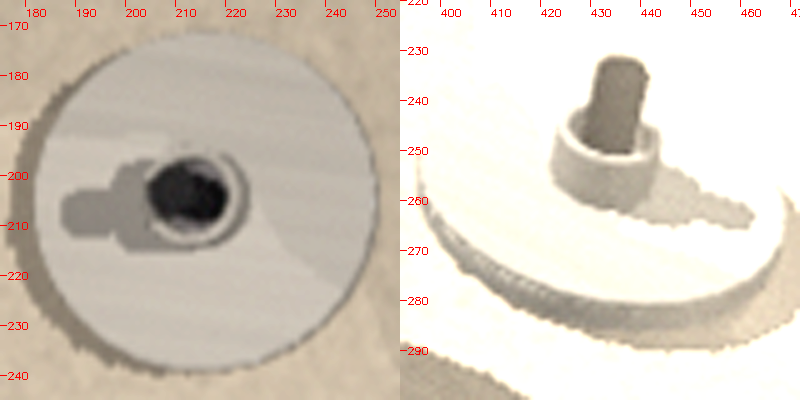

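Readings from the crops:

| Feature | Top view | Scene view |
|---|---|---|
| Loose plate, top edge ends | (308.4,237.2), (308.0,265.5) | far end (373.5,184), near end (363,191.7) |
| Stored plate, top edge ends | (396.3,206.7), (391.2,233.8) | (285.7,183), (301.7,176.3) |
| Rim centre | (383.75,217.5) | about (299,178.5) |
| Lid disc centre | (216.3,205.7) | not read |
| Knob top | about (210,203) | (436.4,233) |
| Collar top | not read | (433.4,246.2) |

```bash
python3 - <<'E'
from h import *
np.set_printoptions(precision=1,suppress=True)
t=load('top0');s=load('scene0')
print('plate A',*tri(t,(308.4,237.2),s,(373.5,184)),*tri(t,(308.4,237.2),s,(363,191.7)))
print('plate B',*tri(t,(308,265.5),s,(363,191.7)),*tri(t,(308,265.5),s,(373.5,184)))
for a,b in(((396.3,206.7),(285.7,183)),((391.2,233.8),(301.7,176.3))): print('stored',*tri(t,a,s,b), atz(t,*a,68))
print('rim',*tri(t,(383.75,217.5),s,(299,178.5)),atz(t,383.75,217.5,84),atz(s,299,178.5,84))
L=atz(t,216.3,205.7,20);print('lid',L,'knob by scene',atz(s,436.4,233,78),'collar',atz(s,433.4,246.2,46))
print('knob tri',*tri(t,(210,203.3),s,(436.4,233)))
for z in(78,46): print(z,proj(t,[*L[:2],z]),proj(s,[*L[:2],z]))
for z in (74,62): print('plate z',z,atz(t,308.4,237.2,z),atz(t,308,265.5,z),atz(s,373.5,184,z),atz(s,363,191.7,z))
# rim extremes in scene
def circ(c,x,y,z,r):
    P=np.array([proj(c,[x+r*np.cos(a),y+r*np.sin(a),z]) for a in np.linspace(0,6.283,200)]);return P.min(0),P.max(0)
r=atz(t,383.75,217.5,84);print('tin top',circ(t,*r[:2],84,69),'scene',circ(s,*r[:2],84,69))
print('lid',circ(t,*L[:2],20,77),circ(s,*L[:2],20,77))
for k in('bearing',):print(atz(t,466,284,18))
print('carton',atz(t,350,118,60),'filt',atz(t,246,131,80))
E
```

```text
plate A [505.7  -5.8  94.9] 29.65363942651941 [510.7 -16.1  71.6] 5.059630442936936
plate B [455.6 -25.7  40.8] 22.53718642381669 [451.  -14.8  65.4] 4.298314571530284
stored [ 573.5 -204.8   67.1] 4.4057504115858315 [ 574.6 -206.6   68. ]
stored [ 516.2 -193.7   64. ] 3.0024513456072657 [ 517.  -194.4   68. ]
rim [ 550.9 -177.4   78. ] 1.9227747153112633 [ 551.2 -177.6   84. ] [ 559.4 -170.2   84. ]
lid [584.7 189.7  20. ] knob by scene [586.  193.5  78. ] collar [589.9 194.   46. ]
knob tri [585.5 191.6  76.8] 3.6863840522219244
78 [209.9 203.9] [434.8 232.1]
46 [213.5 204.9] [432.2 244.2]
plate z 74 [511.8 -18.5  74. ] [452.3 -17.1  74. ] [464.1  -7.   74. ] [513.3 -12.2  74. ]
plate z 62 [511.8 -17.9  62. ] [451.7 -16.6  62. ] [444.3 -15.2  62. ] [494.6 -20.5  62. ]
tin top (array([350.9, 184.8]), array([416.6, 250.5])) scene (array([271.2, 164.2]), array([325.5, 190.2]))
lid (array([182. , 171.6]), array([250.7, 240.2])) (array([394.1, 232.2]), array([467.3, 278.9]))
[ 404.8 -363.5   18. ]
carton [ 770.4 -110.9   60. ] filt [740.  112.9  80. ]
```

```bash
cat > go.py <<'E'
import sys; from h import *; from workcell import arm
x,y,z,az=map(float,sys.argv[1:5]); st=arm.read_state(); r=rot(st['tool_rot'])
d=r.inv().apply(np.array([x,y,z])-st['tool_pos']); Y=r.apply([0,1,0]); a=np.degrees(np.arctan2(Y[1],Y[0]))
roll=-((az-a+90)%180-90)
print('t %.2f pos %s az %.1f shift %s roll %.1f tiltz %s gap %.1f grip %.1f F %s'%(st['t'],st['tool_pos'].round(1),a,d.round(1),roll,r.apply([0,0,1]).round(3),st['finger_gap'],st['grip_force'],st['wrist_force'].round(1)))
E
python3 go.py 482 -18 150 88.7
python3 - <<'E'
from h import *
t=load('top0')
for z in(6,20,32): print(proj(t,[555.8,-156.1,z]),atz(t,370.7,216.7,z))
E
```

```text
t 0.10 pos [270.1 590.7 230.4] az 65.4 shift [-445.8 -465.3   81.2] roll -23.3 tiltz [-0.001 -0.002 -1.   ] gap 85.4 grip 0.0 F [0.6 0.6 0.3]
[370.46464569 217.06270153] [ 556.61378677 -156.6465426     6.        ]
[370.97494007 216.78420596] [ 555.99527272 -155.49022491   20.        ]
[371.42284147 216.53976166] [ 555.46511781 -154.49909547   32.        ]
```

>>> jog_arm([
  [[-40, -42, 0], -5],
  [[-80, -84, 0], -10],
  [[-122, -128, 0], -15],
  [[-164, -171, 0], -20],
  [[-205, -214, 0], -23.3],
], gripper=0.6, grip_force=40)

```text
t: 0.72
tool_pos: [368.1, 309.2, 231.1]
tool_rot: [0.0, 0.01, 1.0, -0.0]
wrist_force: [0.6, -0.4, -0.2]
finger_gap: 51.3
grip_force: 0.0
```

```bash
python3 go.py 482 -18 120 88.7
```

```text
t 0.72 pos [368.1 309.2 231.1] az 88.8 shift [-120.4 -324.8  111.2] roll 0.1 tiltz [ 0. -0. -1.] gap 51.3 grip 0.0 F [ 0.6 -0.4 -0.2]
```

>>> jog_arm([
  [[-20, -55, 0], 0],
  [[-40, -110, 5], 0],
  [[-60, -165, 20], 0],
  [[-80, -220, 40], 0],
  [[-95, -265, 60], 0],
])

```text
t: 1.35
tool_pos: [457.2, 41.9, 170.9]
tool_rot: [0.0, 0.012, 1.0, -0.0]
wrist_force: [0.8, 0.2, 0.5]
finger_gap: 51.3
grip_force: 0.0
```

>>> jog_arm([
  [[-15, -40, 25], 0],
  [[-25, -55, 45], 0],
  [[-25, -57, 50], 0],
  [[-25, -57, 50], 0],
])

```text
t: 1.85
tool_pos: [480.0, -12.6, 121.2]
tool_rot: [-0.001, 0.011, 1.0, 0.0]
wrist_force: [-0.5, 0.1, 0.2]
finger_gap: 51.2
grip_force: 0.0
```

```bash
python3 go.py 482 -18 90 88.7; python3 - <<'E'
from h import *; from workcell import arm
k=[]
for n,(u,v,w,h) in(('top',(280,210,65,75)),('scene',(335,150,65,75))):
    c=arm.snapshot(n); save(n+'1',c); i=c['img'][v:v+h,u:u+w,::-1]; k.append(cv2.convertScaleAbs(cv2.resize(i,None,fx=6,fy=6,interpolation=2),alpha=1.3))
cv2.imwrite('pics/d1.png',np.hstack(k))
E
```

```text
t 1.85 pos [480.  -12.6 121.2] az 88.8 shift [-2.2 -5.4 31.2] roll 0.1 tiltz [-0.001  0.    -1.   ] gap 51.2 grip 0.0 F [-0.5  0.1  0.2]
```

View pics/d1.png

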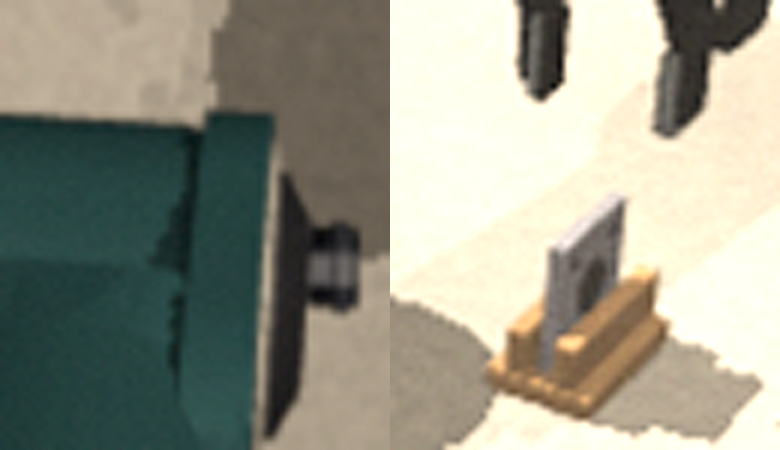

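The fingers straddle the plate in y: in the scene crop the tips are at about (540,95) and (668,132), with the plate between and below them. The arm hides the plate in the top view. I'll descend now.

>>> jog_arm([
  [[-2, -5.4, 15], 0],
  [[-2, -5.4, 35], 0],
  [[-2, -5.4, 55], 0],
  [[-2, -5.4, 68], 0],
  [[-2, -5.4, 75.5], 0],
])

```text
t: 2.58
tool_pos: [482.2, -18.7, 45.0]
tool_rot: [-0.0, 0.011, 1.0, -0.0]
wrist_force: [0.4, 0.2, 0.2]
finger_gap: 51.6
grip_force: 0.0
```

>>> jog_arm([
  [[0, 0, 0], 0],
  [[0, 0, 0], 0],
  [[0, 0, 0], 0],
  [[0, 0, 0], 0],
  [[0, 0, 0], 0],
], gripper=0, grip_force=40)

```text
t: 3.2
tool_pos: [482.9, -17.9, 46.3]
tool_rot: [0.001, 0.011, 1.0, 0.0]
wrist_force: [-0.2, 5.3, 4.6]
finger_gap: 7.3
grip_force: 42.6
```

>>> jog_arm([
  [[0, 0, 0], 0],
  [[0, 0, 0], 0],
])

```text
t: 3.45
tool_pos: [482.9, -17.9, 46.3]
tool_rot: [0.0, 0.011, 1.0, 0.0]
wrist_force: [-0.1, 5.1, 5.4]
finger_gap: 7.0
grip_force: 42.9
```

```bash
python3 go.py 482 -18 150 88.7
```

```text
t 3.45 pos [482.9 -17.9  46.3] az 88.8 shift [   0.8    0.  -103.7] roll 0.1 tiltz [ 0.001  0.001 -1.   ] gap 7.0 grip 42.9 F [-0.1  5.1  5.4]
```

>>> jog_arm([
  [[0, 0, -15], 0],
  [[0, 0, -35], 0],
  [[0, 0, -60], 0],
  [[0, 0, -85], 0],
  [[0, 0, -105], 0],
])

```text
t: 4.08
tool_pos: [482.2, -20.2, 151.8]
tool_rot: [0.0, 0.012, 1.0, -0.001]
wrist_force: [0.6, 0.1, -1.3]
finger_gap: 7.1
grip_force: 41.9
```

>>> jog_arm([
  [[0, 0, 0], 0],
  [[0, 0, 0], 0],
])

```text
t: 4.32
tool_pos: [481.7, -19.3, 150.1]
tool_rot: [-0.001, 0.011, 1.0, -0.0]
wrist_force: [0.6, 0.4, -2.0]
finger_gap: 7.4
grip_force: 41.9
```

```bash
python3 go.py 555.8 -156 150 78; python3 - <<'E'
from h import *; from workcell import arm
c=arm.snapshot('scene'); save('scene2',c); i=c['img'][110:235,265:395,::-1]; cv2.imwrite('pics/d2.png',cv2.convertScaleAbs(cv2.resize(i,None,fx=4,fy=4,interpolation=2),alpha=1.3))
E
```

```text
t 4.33 pos [481.7 -19.3 150.1] az 88.7 shift [-7.72e+01 -1.35e+02  1.00e-01] roll 10.7 tiltz [-0.001 -0.001 -1.   ] gap 7.4 grip 41.9 F [ 0.6  0.4 -2. ]
```

View pics/d2.png

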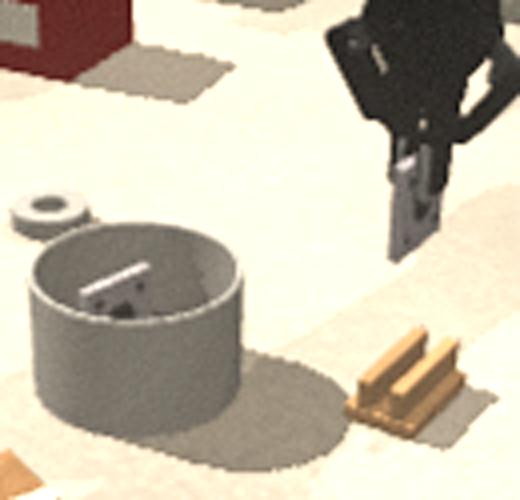

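The plate is held upright and square at crop (415,210), and the stand is empty at (405,385). Next I'll refine the slot's cross position from an averaged intensity profile.

```bash
python3 - <<'E'
from h import *
t=load('top0'); g=cv2.imread('pics/top0.png',0).astype(np.float32)
ax=np.array([.978,-.207]);ay=np.array([.207,.978]);c=np.array([551.2,-177.6])
for z in(32,6,68):
    print('z',z)
    row=[]
    for yy in np.arange(-36,36,1.):
        p=np.array([proj(t,[*(c+ax*xx+ay*yy),z]) for xx in np.arange(-20,21,2)],np.float32)
        row.append(int(cv2.remap(g,p[:,0].reshape(1,-1),p[:,1].reshape(1,-1),1).mean()))
    print(row)
    if z==32:
        print([int(cv2.remap(g,*[np.array([[v]],np.float32) for v in proj(t,[*(c+ax*xx+ay*22),z])],1)[0,0]) for xx in range(-44,45,2)])
E
```

```text
z 32
[67, 62, 55, 53, 60, 76, 95, 110, 117, 119, 118, 116, 108, 92, 69, 50, 39, 33, 31, 32, 35, 38, 41, 43, 43, 40, 38, 42, 51, 63, 71, 74, 75, 75, 75, 75, 75, 75, 75, 75, 75, 75, 75, 74, 72, 65, 57, 50, 47, 47, 46, 43, 42, 47, 57, 67, 73, 75, 76, 75, 75, 74, 73, 72, 71, 72, 72, 68, 59, 51, 47, 52]
[93, 74, 69, 67, 65, 66, 68, 70, 70, 70, 69, 69, 70, 69, 69, 68, 68, 69, 70, 73, 77, 80, 81, 81, 79, 79, 80, 81, 81, 79, 78, 78, 79, 78, 78, 78, 80, 79, 68, 57, 59, 70, 72, 70, 69]
z 6
[53, 62, 78, 97, 111, 118, 119, 118, 115, 109, 94, 71, 51, 40, 33, 31, 32, 34, 37, 40, 43, 43, 41, 38, 40, 47, 58, 67, 73, 75, 75, 75, 75, 75, 75, 75, 75, 75, 75, 75, 75, 74, 70, 63, 54, 48, 46, 47, 46, 43, 42, 47, 56, 66, 72, 75, 75, 75, 75, 74, 73, 72, 71, 72, 72, 70, 63, 54, 48, 49, 57, 66]
z 68
[71, 71, 71, 71, 69, 65, 58, 53, 56, 70, 89, 107, 116, 119, 119, 116, 110, 94, 70, 50, 39, 33, 32, 33, 35, 39, 42, 43, 42, 39, 39, 45, 56, 67, 73, 75, 76, 76, 76, 75, 76, 76, 76, 76, 76, 76, 75, 72, 66, 58, 51, 49, 48, 46, 43, 43, 49, 60, 70, 75, 76, 76, 76, 75, 74, 73, 72, 72, 73, 70, 62, 52]
```

>>> jog_arm([
  [[-12, -25, 0], 3],
  [[-30, -60, 0], 6],
  [[-50, -95, 0], 9],
  [[-68, -122, 0], 10.7],
  [[-77, -135, 0], 10.7],
])

```text
t: 5.0
tool_pos: [556.5, -158.6, 149.9]
tool_rot: [-0.001, 0.106, 0.994, -0.001]
wrist_force: [-0.6, -0.5, -1.8]
finger_gap: 7.2
grip_force: 41.9
```

>>> jog_arm([
  [[0, 0, 0], 0],
  [[0, 0, 0], 0],
])

```text
t: 5.25
tool_pos: [555.7, -154.2, 150.3]
tool_rot: [-0.001, 0.104, 0.995, 0.0]
wrist_force: [-0.2, 1.1, -1.2]
finger_gap: 7.3
grip_force: 41.9
```

```bash
python3 go.py 555.8 -156.1 74 78
```

```text
t 5.25 pos [ 555.7 -154.2  150.3] az 78.1 shift [-0.6 -1.9 76.3] roll 0.1 tiltz [-0.001  0.001 -1.   ] gap 7.3 grip 41.9 F [-0.2  1.1 -1.2]
```

>>> jog_arm([
  [[0, -1, 15], 0],
  [[0, -1, 38], 0],
  [[0, -1, 60], 0],
  [[0, -1, 73], 0],
  [[0, -1, 76], 0],
])

```text
t: 5.88
tool_pos: [555.5, -155.8, 73.7]
tool_rot: [-0.001, 0.104, 0.995, 0.0]
wrist_force: [0.1, -0.3, -1.5]
finger_gap: 7.4
grip_force: 41.9
```

>>> jog_arm([
  [[0, 0, 0], 0],
  [[0, 0, 0], 0],
  [[0, 0, 0], 0],
])

```text
t: 6.25
tool_pos: [556.7, -156.5, 75.5]
tool_rot: [0.001, 0.104, 0.995, 0.0]
wrist_force: [-0.2, 0.7, -1.8]
finger_gap: 7.2
grip_force: 41.9
```

```bash
python3 go.py 555.8 -156.1 42 78; python3 - <<'E'
from h import *; from workcell import arm
a=[]
for n in('top','scene','scene'):
    c=arm.snapshot(n); save(n+'3',c); a.append(arm.read_state()['tool_pos'])
print(np.array(a).round(1))
i=cv2.imread('pics/scene3.png')[140:215,260:340]; j=cv2.imread('pics/top3.png')[170:260,340:430]
i=cv2.resize(i,(480,450),interpolation=2); j=cv2.resize(j,(320,320),interpolation=2)
j=cv2.copyMakeBorder(j,0,130,0,0,0); cv2.imwrite('pics/d3.png',cv2.convertScaleAbs(np.hstack([i,j]),alpha=1.4))
E
```

```text
t 6.25 pos [ 556.7 -156.5   75.5] az 78.0 shift [ 1.   0.2 33.5] roll 0.0 tiltz [ 0.001 -0.    -1.   ] gap 7.2 grip 41.9 F [-0.2  0.7 -1.8]
[[ 556.6 -156.5   75.4]
 [ 556.5 -156.4   75.2]
 [ 556.4 -156.4   75.1]]
```

View pics/d3.png

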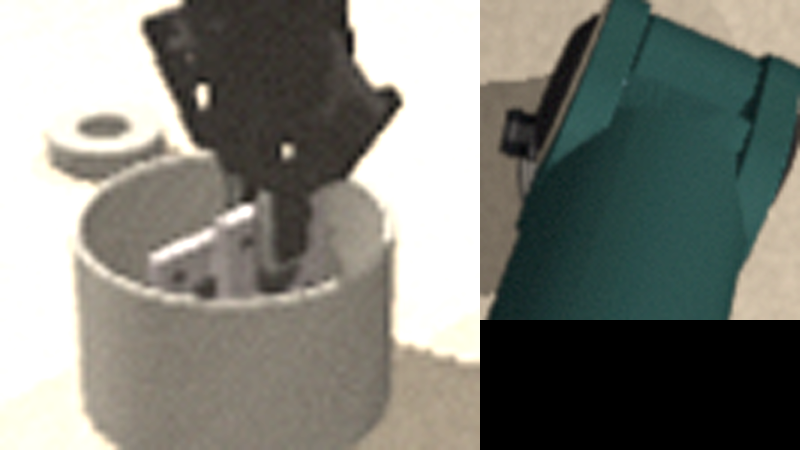

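The plate is inside the tin in front of the stored plate (crop x 150–260), and the fingers at (280,250) are clear of the wall. I'll continue down while watching the force.

>>> jog_arm([
  [[0, 0, 5], 0],
  [[0, 0, 10], 0],
  [[0, 0, 14], 0],
  [[0, 0, 17], 0],
  [[0, 0, 20], 0],
])

```text
t: 7.02
tool_pos: [556.2, -156.4, 54.6]
tool_rot: [-0.0, 0.104, 0.995, 0.0]
wrist_force: [-0.2, 0.1, -1.4]
finger_gap: 7.3
grip_force: 41.9
```

Below the rib tops with no contact force, so it has entered the slot.

>>> jog_arm([
  [[0, 0, 4], 0],
  [[0, 0, 8], 0],
  [[0, 0, 11], 0],
  [[0, 0, 13], 0],
  [[0, 0, 13], 0],
])

```text
t: 7.65
tool_pos: [556.1, -156.4, 41.6]
tool_rot: [-0.0, 0.104, 0.995, 0.0]
wrist_force: [0.3, 0.5, -1.3]
finger_gap: 7.8
grip_force: 41.9
```

>>> jog_arm([
  [[0, 0, 1], 0],
  [[0, 0, 2], 0],
  [[0, 0, 2.5], 0],
  [[0, 0, 2.5], 0],
])

```text
t: 8.15
tool_pos: [556.4, -156.5, 40.3]
tool_rot: [0.0, 0.104, 0.995, 0.0]
wrist_force: [-2.3, 1.1, 7.2]
finger_gap: 7.3
grip_force: 43.2
```

Floor contact at TCP z = 40.3, as predicted. Releasing with a limited opening.

>>> jog_arm([
  [[0, 0, 0], 0],
  [[0, 0, 0], 0],
  [[0, 0, 0], 0],
  [[0, 0, 0], 0],
], gripper=0.23)

```text
t: 8.65
tool_pos: [556.2, -156.4, 39.2]
tool_rot: [-0.0, 0.104, 0.995, -0.0]
wrist_force: [-0.2, 0.6, -0.5]
finger_gap: 19.8
grip_force: 0.0
```

>>> jog_arm([
  [[0, 0, -8], 0],
  [[0, 0, -25], 0],
  [[0, 0, -50], 0],
  [[0, 0, -85], 0],
  [[0, 0, -120], 0],
])

```text
t: 9.28
tool_pos: [556.4, -156.5, 161.7]
tool_rot: [0.001, 0.104, 0.995, -0.0]
wrist_force: [0.1, -0.4, 0.4]
finger_gap: 19.7
grip_force: 0.0
```

```bash
python3 go.py 584.7 191.2 180 78
```

```text
t 9.28 pos [ 556.4 -156.5  161.7] az 78.0 shift [ 44.5 346.  -18.3] roll 0.0 tiltz [ 0.001 -0.    -1.   ] gap 19.7 grip 0.0 F [ 0.1 -0.4  0.4]
```

>>> jog_arm([
  [[6, 45, -5], 0],
  [[13, 100, -10], 0],
  [[20, 155, -15], 0],
  [[28, 215, -18], 0],
  [[34, 265, -18], 0],
], gripper=0.7)

```text
t: 9.9
tool_pos: [578.3, 112.6, 179.2]
tool_rot: [0.001, 0.104, 0.995, 0.001]
wrist_force: [1.1, -0.5, -0.1]
finger_gap: 59.7
grip_force: 0.0
```

>>> jog_arm([
  [[6, 40, 0], 0],
  [[10, 75, 0], 0],
  [[10, 80, 0], 0],
  [[10, 80, 0], 0],
])

```text
t: 10.4
tool_pos: [584.9, 189.6, 178.0]
tool_rot: [0.0, 0.104, 0.995, -0.0]
wrist_force: [-0.3, 0.5, 0.1]
finger_gap: 59.8
grip_force: 0.0
```

```bash
python3 go.py 584.8 190.2 51 78; python3 - <<'E'
from h import *; from workcell import arm
for n in('top','scene'): c=arm.snapshot(n); save(n+'4',c)
t=load('top0'); g=cv2.imread('pics/top4.png',0).astype(np.float32)
ax=np.array([.978,-.207]);ay=np.array([.207,.978]);c=np.array([551.2,-177.6])
f=lambda P:cv2.remap(g,P[:,0].reshape(1,-1).astype(np.float32),P[:,1].reshape(1,-1).astype(np.float32),1)
print([int(f(np.array([proj(t,[*(c+ax*x+ay*y),68]) for x in range(-20,21,2)])).mean()) for y in range(-30,36)])
print([int(f(np.array([proj(t,[*(c+ax*x+ay*y),68]) for y in (20,21,22,23,24)])).mean()) for x in range(-40,41)])
i=cv2.imread('pics/scene4.png')[140:300,260:480]; j=cv2.imread('pics/top4.png')[170:260,340:430]
i=cv2.resize(i,(440,320),interpolation=2); j=cv2.resize(j,(320,320),interpolation=2)
cv2.imwrite('pics/d4.png',cv2.convertScaleAbs(np.hstack([i,j]),alpha=1.4))
E
```

```text
t 10.40 pos [584.9 189.6 178. ] az 78.0 shift [  0.4   0.6 127. ] roll 0.0 tiltz [ 0.001 -0.    -1.   ] gap 59.8 grip 0.0 F [-0.3  0.5  0.1]
[65, 59, 63, 78, 99, 118, 128, 131, 130, 128, 121, 104, 78, 57, 44, 38, 37, 38, 41, 44, 48, 49, 48, 44, 44, 51, 63, 75, 81, 84, 84, 84, 84, 84, 85, 85, 85, 85, 85, 84, 83, 80, 74, 65, 59, 62, 74, 91, 111, 125, 130, 131, 130, 126, 114, 91, 65, 48, 42, 45, 48, 49, 48, 49, 49, 48]
[76, 73, 68, 64, 62, 60, 59, 59, 58, 57, 64, 76, 91, 106, 116, 121, 125, 126, 128, 129, 128, 126, 125, 124, 124, 124, 123, 125, 127, 128, 129, 129, 128, 127, 126, 125, 124, 124, 125, 126, 127, 128, 128, 127, 126, 124, 124, 124, 124, 126, 127, 129, 131, 131, 130, 128, 126, 125, 124, 124, 124, 125, 127, 128, 129, 129, 128, 125, 120, 105, 89, 76, 66, 68, 73, 76, 76, 76, 76, 76, 76]
```

View pics/d4.png

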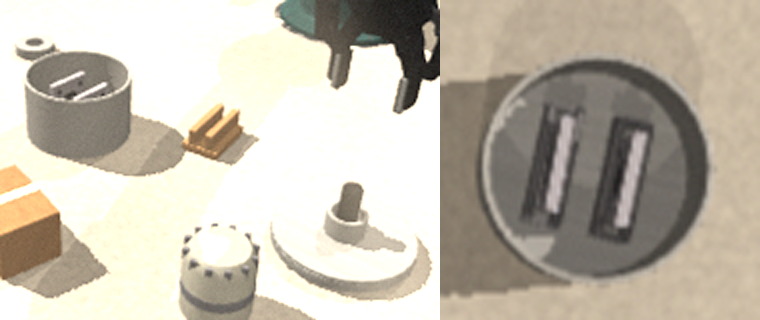

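Both plates stand in their slots: the loose one is at y ≈ +21.2, x ≈ +0.8. The lids are untouched and the fingers are above the knob. Now grip the knob.

>>> jog_arm([
  [[0.4, 0.6, 25], 0],
  [[0.4, 0.6, 60], 0],
  [[0.4, 0.6, 95], 0],
  [[0.4, 0.6, 117], 0],
  [[0.4, 0.6, 126], 0],
])

```text
t: 11.12
tool_pos: [584.0, 188.9, 50.2]
tool_rot: [-0.001, 0.105, 0.994, -0.001]
wrist_force: [0.8, -0.5, 1.0]
finger_gap: 60.2
grip_force: 0.0
```

>>> jog_arm([
  [[0, 0, 0], 0],
  [[0, 0, 0], 0],
  [[0, 0, 0], 0],
  [[0, 0, 0], 0],
  [[0, 0, 0], 0],
], gripper=0, grip_force=70)

```text
t: 11.75
tool_pos: [585.6, 191.2, 52.9]
tool_rot: [0.001, 0.104, 0.995, 0.001]
wrist_force: [0.4, -0.7, 6.0]
finger_gap: 20.2
grip_force: 68.5
```

>>> jog_arm([
  [[0, 0, 0], 0],
  [[0, 0, 0], 0],
])

```text
t: 12.0
tool_pos: [585.6, 191.3, 52.9]
tool_rot: [0.001, 0.104, 0.995, 0.001]
wrist_force: [-0.4, -1.1, 6.2]
finger_gap: 20.0
grip_force: 68.5
```

>>> jog_arm([
  [[0, 0, -4], 0],
  [[0, 0, -12], 0],
  [[0, 0, -22], 0],
  [[0, 0, -34], 0],
  [[0, 0, -45], 0],
])

```text
t: 12.62
tool_pos: [584.7, 190.9, 97.4]
tool_rot: [0.0, 0.104, 0.995, 0.0]
wrist_force: [-0.1, -0.3, -1.7]
finger_gap: 19.7
grip_force: 68.5
```

>>> jog_arm([
  [[0, 0, -15], 0],
  [[0, 0, -35], 0],
  [[0, 0, -55], 0],
  [[0, 0, -70], 0],
  [[0, 0, -75], 0],
])

```text
t: 13.25
tool_pos: [585.1, 191.1, 172.9]
tool_rot: [0.001, 0.104, 0.995, 0.001]
wrist_force: [-0.4, 0.6, -3.1]
finger_gap: 19.8
grip_force: 68.5
```

```bash
python3 go.py 551.2 -177.6 170 78; python3 - <<'E'
from h import *; from workcell import arm
c=arm.snapshot('scene'); save('scene5',c)
c=arm.snapshot('top'); save('top5',c)
i=cv2.imread('pics/scene5.png')[140:300,380:500]; j=cv2.imread('pics/top5.png')[160:260,160:260]
cv2.imwrite('pics/d5.png',cv2.convertScaleAbs(np.hstack([cv2.resize(i,(360,480),interpolation=2),cv2.resize(j,(440,480),interpolation=2)]),alpha=1.2))
E
```

```text
t 13.25 pos [585.1 191.1 172.9] az 78.0 shift [ -43.3 -367.7    2.5] roll 0.0 tiltz [ 0.002  0.001 -1.   ] gap 19.8 grip 68.5 F [-0.4  0.6 -3.1]
```

View pics/d5.png

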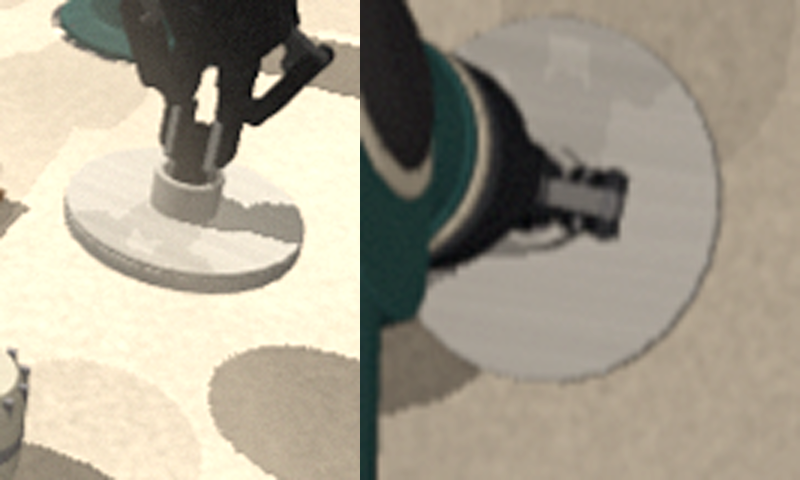

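The lids are lifted nested and level; the wrist reads 3.1 N, which matches about 0.32 kg. I'll check the outer lid's centre against the TCP while carrying.

```bash
python3 - <<'E'
from h import *
t=load('top5'); print(atz(t,203.6,201.35,140))
E
```

```text
[585.28509427 187.02803472 140.        ]
```

>>> jog_arm([
  [[-1, -8, 0], 0],
  [[-3, -24, 0], 0],
  [[-6, -48, 0], 0],
  [[-9, -78, 0], 0],
  [[-13, -110, 0], 0],
])

```text
t: 13.98
tool_pos: [573.7, 78.2, 170.8]
tool_rot: [-0.0, 0.105, 0.995, -0.0]
wrist_force: [0.0, -0.4, -3.0]
finger_gap: 19.6
grip_force: 68.6
```

>>> jog_arm([
  [[-4, -34, 0], 0],
  [[-8, -68, 0], 0],
  [[-12, -102, 0], 0],
  [[-16, -134, 0], 0],
  [[-19, -162, 0], 0],
])

```text
t: 14.6
tool_pos: [558.2, -84.8, 171.0]
tool_rot: [-0.0, 0.105, 0.994, -0.0]
wrist_force: [0.5, -0.5, -2.7]
finger_gap: 19.7
grip_force: 68.5
```

>>> jog_arm([
  [[-3, -26, 0], 0],
  [[-6, -50, 0], 0],
  [[-9, -70, 0], 0],
  [[-10.5, -86, 0], 0],
  [[-11, -94, 0], 0],
])

```text
t: 15.22
tool_pos: [549.9, -177.6, 171.1]
tool_rot: [-0.0, 0.105, 0.994, -0.0]
wrist_force: [0.2, 0.8, -2.5]
finger_gap: 19.5
grip_force: 68.5
```

>>> jog_arm([
  [[0, 0, 0], 0],
  [[0, 0, 0], 0],
  [[0, 0, 0], 0],
])

```text
t: 15.6
tool_pos: [550.8, -175.1, 171.3]
tool_rot: [-0.0, 0.104, 0.995, 0.0]
wrist_force: [0.5, 0.2, -3.1]
finger_gap: 20.1
grip_force: 68.5
```

```bash
python3 go.py 551.2 -177.6 145 78
```

```text
t 15.60 pos [ 550.8 -175.1  171.3] az 78.1 shift [-0.9 -2.4 26.3] roll 0.1 tiltz [ 0.  0. -1.] gap 20.1 grip 68.5 F [ 0.5  0.2 -3.1]
```

>>> jog_arm([
  [[-0.5, -1.5, 6], 0],
  [[-0.5, -1.5, 14], 0],
  [[-0.5, -1.5, 22], 0],
  [[-0.5, -1.5, 28], 0],
  [[-0.5, -1.5, 30], 0],
])

```text
t: 16.23
tool_pos: [550.5, -177.6, 140.6]
tool_rot: [-0.0, 0.104, 0.995, 0.0]
wrist_force: [-0.0, 0.5, -2.2]
finger_gap: 19.7
grip_force: 68.5
```

>>> jog_arm([
  [[0, 0, 0], 0],
  [[0, 0, 0], 0],
  [[0, 0, 0], 0],
])

```text
t: 16.6
tool_pos: [551.0, -177.7, 141.6]
tool_rot: [0.0, 0.104, 0.995, -0.0]
wrist_force: [0.1, -0.3, -2.9]
finger_gap: 19.6
grip_force: 68.5
```

```bash
python3 go.py 551.2 -176.6 127 78
```

```text
t 16.60 pos [ 551.  -177.7  141.6] az 78.0 shift [ 0.   1.1 14.6] roll 0.0 tiltz [ 0.001 -0.    -1.   ] gap 19.6 grip 68.5 F [ 0.1 -0.3 -2.9]
```

>>> jog_arm([
  [[0, 1, 2], 0],
  [[0, 1, 4], 0],
  [[0, 1, 6], 0],
  [[0, 1, 8], 0],
  [[0, 1, 8], 0],
])

```text
t: 17.23
tool_pos: [550.8, -176.7, 133.0]
tool_rot: [-0.0, 0.104, 0.995, 0.0]
wrist_force: [-1.0, -0.3, -2.5]
finger_gap: 20.0
grip_force: 68.5
```

>>> jog_arm([
  [[0, 0, 1], 0],
  [[0, 0, 2], 0],
  [[0, 0, 3], 0],
  [[0, 0, 4], 0],
  [[0, 0, 4], 0],
])

```text
t: 17.85
tool_pos: [550.9, -176.7, 129.2]
tool_rot: [-0.0, 0.104, 0.995, 0.0]
wrist_force: [-0.3, 0.2, -2.4]
finger_gap: 19.7
grip_force: 68.5
```

>>> jog_arm([
  [[0, 0, 0.7], 0],
  [[0, 0, 1.4], 0],
  [[0, 0, 2], 0],
  [[0, 0, 2], 0],
])

```text
t: 18.35
tool_pos: [551.0, -176.7, 127.2]
tool_rot: [-0.0, 0.104, 0.995, 0.0]
wrist_force: [0.6, -0.4, -2.2]
finger_gap: 19.7
grip_force: 68.5
```

>>> jog_arm([
  [[0, 0, 0.5], 0],
  [[0, 0, 1.2], 0],
  [[0, 0, 1.2], 0],
  [[0, 0, 1.2], 0],
])

```text
t: 18.85
tool_pos: [551.0, -176.8, 126.9]
tool_rot: [0.0, 0.104, 0.995, 0.0]
wrist_force: [-2.6, -0.8, 6.6]
finger_gap: 19.4
grip_force: 69.2
```

Seated at TCP z = 126.9, exactly as predicted. Releasing the knob.

>>> jog_arm([
  [[0, 0, 0], 0],
  [[0, 0, 0], 0],
  [[0, 0, 0], 0],
  [[0, 0, 0], 0],
  [[0, 0, 0], 0],
], gripper=0.95)

```text
t: 19.48
tool_pos: [551.0, -176.7, 126.0]
tool_rot: [0.0, 0.104, 0.995, -0.0]
wrist_force: [-0.4, -0.1, -1.5]
finger_gap: 81.2
grip_force: 0.0
```

>>> jog_arm([
  [[0, 0, 0], 0],
  [[0, 0, 0], 0],
  [[0, 0, 0], 0],
])

```text
t: 19.85
tool_pos: [551.0, -176.6, 126.1]
tool_rot: [0.0, 0.104, 0.995, 0.0]
wrist_force: [-0.4, -0.6, 0.3]
finger_gap: 81.3
grip_force: 0.0
```

```bash
python3 go.py 551 -176.8 99 78; python3 - <<'E'
from h import *; from workcell import arm
c=arm.snapshot('scene'); save('scene6',c)
g=cv2.cvtColor(c['img'],cv2.COLOR_RGB2GRAY)
def circ(x,y,z,r): return np.array([proj(c,[x+r*np.cos(a),y+r*np.sin(a),z]) for a in np.linspace(0,6.283,200)])
P=circ(551,-177,94,77);print(P.min(0),P.max(0)); v=int(P[:,1].mean()); u=int(P[:,0].mean())
print(g[v,255:345].tolist()); print(g[160:225,u].tolist(),u,v)
E
```

```text
t 19.85 pos [ 551.  -176.6  126.1] az 78.0 shift [-0.  -0.2 27.1] roll 0.0 tiltz [ 0.  0. -1.] gap 81.3 grip 0.0 F [-0.4 -0.6  0.3]
[267.93658514 159.61131498] [328.99611903 188.30447575]
[209, 207, 209, 210, 210, 207, 206, 207, 209, 210, 208, 209, 210, 210, 197, 180, 178, 177, 179, 177, 173, 174, 176, 183, 193, 193, 190, 193, 189, 189, 189, 191, 184, 174, 176, 141, 109, 103, 95, 92, 91, 89, 91, 93, 91, 89, 91, 88, 89, 88, 83, 76, 97, 116, 121, 120, 117, 119, 122, 123, 118, 120, 123, 119, 108, 97, 100, 102, 99, 98, 124, 131, 127, 161, 202, 210, 209, 211, 210, 210, 210, 211, 214, 212, 209, 207, 207, 208, 210, 209]
[36, 41, 36, 40, 38, 34, 30, 104, 118, 94, 90, 93, 96, 93, 88, 86, 90, 88, 161, 184, 186, 194, 191, 195, 193, 181, 173, 174, 160, 109, 91, 89, 93, 88, 87, 91, 89, 89, 92, 86, 92, 90, 96, 89, 90, 92, 88, 88, 90, 95, 88, 94, 92, 89, 88, 89, 90, 89, 90, 93, 102, 180, 196, 189, 182] 298 173
```

>>> jog_arm([
  [[0, 0, 8], 0],
  [[0, 0, 16], 0],
  [[0, 0, 22], 0],
  [[0, 0, 27], 0],
  [[0, 0, 29], 0],
])

```text
t: 20.52
tool_pos: [550.8, -176.6, 96.6]
tool_rot: [-0.0, 0.104, 0.995, 0.0]
wrist_force: [0.1, 0.1, -0.4]
finger_gap: 81.2
grip_force: 0.0
```

>>> jog_arm([
  [[0, 0, 0], 0],
  [[0, 0, 0], 0],
  [[0, 0, 0], 0],
  [[0, 0, 0], 0],
  [[0, 0, 0], 0],
], gripper=0, grip_force=60)

```text
t: 21.15
tool_pos: [551.3, -176.8, 97.8]
tool_rot: [0.0, 0.104, 0.995, -0.0]
wrist_force: [-1.3, -0.5, 5.6]
finger_gap: 42.3
grip_force: 60.6
```

```bash
python3 go.py 551 -176.8 99 78
```

```text
t 21.15 pos [ 551.3 -176.8   97.8] az 78.0 shift [ 0.3 -0.  -1.2] roll 0.0 tiltz [ 0.001 -0.    -1.   ] gap 42.3 grip 60.6 F [-1.3 -0.5  5.6]
```

>>> jog_arm([
  [[0, 0, -2], 0],
  [[0, 0, -5], 0],
  [[0, 0, -9], 0],
  [[0, 0, -14], 0],
  [[0, 0, -20], 0],
])

```text
t: 21.78
tool_pos: [551.0, -176.7, 117.4]
tool_rot: [-0.0, 0.104, 0.995, 0.0]
wrist_force: [0.1, 0.1, -0.9]
finger_gap: 42.2
grip_force: 60.9
```

>>> jog_arm([
  [[0, 0, -6], 0],
  [[0, 0, -13], 0],
  [[0, 0, -20], 0],
  [[0, 0, -27], 0],
  [[0, 0, -34], 0],
])

```text
t: 22.4
tool_pos: [551.0, -176.7, 151.6]
tool_rot: [0.0, 0.104, 0.995, 0.0]
wrist_force: [0.3, 0.4, -1.6]
finger_gap: 42.5
grip_force: 60.9
```

>>> jog_arm([
  [[0, 0, -8], 0],
  [[0, 0, -18], 0],
  [[0, 0, -30], 0],
  [[0, 0, -40], 0],
  [[0, 0, -44], 0],
])

```text
t: 23.02
tool_pos: [551.4, -176.8, 196.1]
tool_rot: [0.001, 0.104, 0.995, -0.0]
wrist_force: [-0.4, -0.3, -2.3]
finger_gap: 42.8
grip_force: 60.9
```

>>> jog_arm([
  [[0, 0, 0], 0],
  [[0, 0, 0], 0],
  [[0, 0, 0], 0],
  [[0, 0, 0], 0],
  [[0, 0, 0], 0],
])

```text
t: 23.65
tool_pos: [551.0, -176.6, 195.0]
tool_rot: [-0.0, 0.104, 0.995, 0.0]
wrist_force: [-0.2, -0.4, -1.8]
finger_gap: 42.1
grip_force: 60.9
```

```bash
python3 - <<'E'
from h import *; from workcell import arm
c=arm.snapshot('scene'); save('scene7',c); g=cv2.cvtColor(c['img'],cv2.COLOR_RGB2GRAY)
for nm,z in(('inner flange top',89),('knob top',152),('outer skirt bottom',176),('outer top',192)):
    r={89:69,152:11,176:77,192:77}[z]
    P=np.array([proj(c,[551+r*np.cos(a),-177+r*np.sin(a),z]) for a in np.linspace(0,6.283,200)]);print(nm,P.min(0),P.max(0))
print('col298',list(zip(range(100,222,2),g[100:222:2,298].tolist())))
print('row175',list(zip(range(264,334,2),g[175,264:334:2].tolist())))
E
python3 go.py 551 -176.8 195 78
```

```text
inner flange top [271.26220492 162.59523404] [325.80202216 188.42470119]
knob top [293.72724854 150.17747486] [302.71761479 153.97433816]
outer skirt bottom [265.89355344 131.00873031] [329.85718475 156.79453218]
outer top [265.47195782 125.13037693] [330.03475476 150.26932471]
col298 [(100, 29), (102, 29), (104, 29), (106, 33), (108, 32), (110, 33), (112, 32), (114, 165), (116, 140), (118, 138), (120, 116), (122, 126), (124, 124), (126, 83), (128, 84), (130, 160), (132, 80), (134, 90), (136, 87), (138, 90), (140, 87), (142, 164), (144, 169), (146, 176), (148, 175), (150, 174), (152, 82), (154, 87), (156, 88), (158, 36), (160, 37), (162, 35), (164, 39), (166, 36), (168, 37), (170, 42), (172, 42), (174, 36), (176, 33), (178, 177), (180, 143), (182, 93), (184, 121), (186, 128), (188, 159), (190, 89), (192, 85), (194, 91), (196, 88), (198, 91), (200, 94), (202, 89), (204, 89), (206, 88), (208, 88), (210, 92), (212, 91), (214, 89), (216, 89), (218, 90), (220, 99)]
row175 [(264, 207), (266, 210), (268, 208), (270, 211), (272, 179), (274, 169), (276, 170), (278, 170), (280, 169), (282, 167), (284, 169), (286, 170), (288, 172), (290, 173), (292, 173), (294, 161), (296, 31), (298, 39), (300, 36), (302, 45), (304, 95), (306, 102), (308, 115), (310, 112), (312, 109), (314, 115), (316, 116), (318, 106), (320, 97), (322, 96), (324, 98), (326, 188), (328, 212), (330, 213), (332, 212)]
t 23.70 pos [ 551.  -176.7  195. ] az 78.0 shift [-0.1 -0.1 -0. ] roll 0.0 tiltz [-0.  0. -1.] gap 42.3 grip 60.9 F [ 0.1  0.3 -0.5]
```

The image matches the expected state: inner lid seated (edges 271–326, rim at row 189), black knob visible below the raised outer lid, and wrist load about 1.6 N for one lid.

```bash
python3 -c "
from workcell import arm
print(arm.hand_in())"
```

```text
the job is handed in; nothing more can be done
None
```

I handed the job in at about 24 s, with no verdict returned. My last check showed the plate in its slot, the inner lid seated on the canister, and the outer lid held still about 97 mm above its nested height.

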